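Snap the orange cover home on the six-well palette

ROBOT

A 7-joint arm with a two-finger parallel gripper is mounted at the origin on the work surface. World frame = base frame: x ahead of the robot, y to its left, z up, the work surface at z = 0. Lengths are in m, angles in rad, forces in N, time in s.
With the tool pointing down it reaches from about 0.4 to 0.85 m from the base axis. Payload 4.5 kg.
Tool frame: the origin (TCP) lies on the mounting face of the last link; the fingertips stand 166 mm ahead of it and the grasp point (between the pads) lies 147 mm ahead of it; z points along the fingers, y is the line along which they close (so a half turn about z gives the same grasp; the last joint's range is limited). The gripper opens to 88 mm and grips with 3 to 60 N. Pads are 18 mm wide; open, the fingers measure 123 mm over their backs; the gripper's body (75 mm by 187 mm) begins 45 mm behind the grasp point.
Start: joints at [-1.31, 0.689, -0.195, 1.565, 0.157, 0.902, -0.215], TCP at [0.141, 0.609, 0.405] pointing down, gripper open.
Joint ranges: [-3.01, 3.01], [-0.46, 2.08], [-1.47, 1.51], [0.13, 2.56], [-1, 4.14], [0.04, 2.09], [-2.66, 2.66]. Speed limits (rad/s): [2.57, 2.57, 3.14, 3.14, 3.14, 3.14, 3.14].

INTERFACE

Orientations are given as a unit quaternion [x, y, z, w].
In Python, from plant import r, snapshot gives the robot as it stands. The module is installed in compiled form; this text tells all that it offers.
- The arm moves only by the tool move_arm, never from a script. Its argument "rows" is a list of rows, each a list of 5 numbers: the shift along the tool's x, y, z in m, then the turn about the tool's z in rad, then the finger opening in m, from 0 to 0.0881. In form: [[dx, dy, dz, spin, claw], ...]. A call has 1 to 10 rows; each row shifts and turns the commanded pose from where the row before left it, along the tool's axes as they then stand; what a row does not reach is not made up. A row lasts 1/12 s, in which the tool goes at most 41.7 mm and 7.16 degrees, less where a joint would pass 70% of its speed; a pose out of reach is approached as far as the arm can. A call with a gripper value outside its range is refused whole. The fingers move at their own pace and stop on an object; "newtons" is the grip in N (left out, the last holds). Time passes only in rows, so rows that do not move let the fingers close. It gives the time, the measured TCP pose, the force, the opening and the grip force at its end, in the units of the state.
- r.get_state(): the state, without advancing time (a new reading comes with each control period).
- snapshot(name): name is "side" or "top"; returns a dict with "color" (400x640x3 uint8, red, green, blue), "depth" (400x640 float32, m along the optical axis (not along the pixel's ray), 0 where there is no reading), "mtx" (3x3 intrinsics, pixels), "dist" ([k1, k2, p1, p2, k3] as OpenCV has them; the pictures are not rectified), "eye" and "orientation" of the camera in the world. Camera axes: x right, y up, looking along -z (the intrinsics and any distortion apply to the point x, -y, -z); pixel columns grow to the right and rows downward; lengths in m; the calibration is good to about 2 mm. A picture is of the moment at which its call begins.
- r.finish_job(): hands the job in; it is judged then, once.
The state is a dict: "clock": time; "q": joint angles; "qd": joint speeds; "joint_torque": joint torques, N m; "tool_pos": TCP position; "eef_rot": TCP orientation; "contact_force": force on the tool from outside, world axes, zero at the start; "moment": the same for the moment, N m; "opening": opening from 0.0 (shut) to 1.0 (fully open); "finger_force": force on a finger pad.
Only numpy, scipy, OpenCV 4.12 (cv2) and the standard library are available. Lean on these libraries where they do the work, as an engineer would, in place of code of your own. Each camera call takes 0.05 s, during which the arm holds its last target. There are 200 camera calls.

TASK

The orange snap-fit cover of one of the two lidded palettes has sprung up at both ends. Press it down until both ends are fully home and it lies flush all along the rim, then let go; leave the blue-covered palette untouched.

Things in the scene. Friction and masses are not known exactly. Their poses are not given: they have to be found in the camera images.
- palette: Ceramic palette, 80 x 124 (y) x 26 mm high, fixed on the white shelf (its top is z = 0). Origin: centre of its underside, z up, y along its length. Carries a rigid orange snap-fit cover, 92 x 136 mm, black clip at each short end. Each end starts 5 to 9 mm up, resists with a steady 9 N, stays where left, stops hard when home; pressing one end hardly moves the other; a centre press needs double.
- pad_left (a point): Centre of the top face of the raised white press pad (50 mm in palette x, 30 mm in y, 2 mm high) at the palette's +y end of the orange cover, 48 mm from the cover's middle. With this end fully home it is 32 mm above the shelf; at the start 5 to 9 mm higher. Axes: the cover's, z out of its top.
- pad_right (a point): The same point on the like white press pad at the palette's -y end: 48 mm from the cover's middle, 32 mm above the shelf when fully home.
- blue_palette: The other palette of the same make and size, with a blue cover already fully home (pads 32 mm above the shelf). Origin at the centre of its underside, y along its length. Not to be touched. The two palettes may swap places (left or right of the robot).
Not all that is in view belongs to the job. What is shaped like the palette but purple or turquoise is not meant.

How it is judged:
By the outcome, as a careful person would: the job done as asked, in the order asked, and still so for the second after the job is handed in, with the robot touching nothing.
It also fails if it takes over 32 s, if anything falls off the work surface, if the arm or the gripper's body presses on something with over 40 N, if the wrist force passes 120 N, or if a joint passes its speed limit or range.

## Working session

There is one attempt and no reset: what is moved stays moved. The work goes in short steps, Python scripts to look and compute and a tool call to move; the robot and the scene stay as the last step left them, time stands still between calls to the robot, and variables do not carry over. Pictures are saved under pics/ and viewed, at most 10 in all, crops included, and the job is handed in when it is done.

Besides the shell and the picture viewer there is one more tool, called after "Emit:" by a JSON object that holds its "method" and its "body". move_arm: Moves the arm, as the interface text tells. Its arguments: {"type":"object","properties":{"rows":{"type":"array"},"newtons":{"type":"number"}},"required":["rows"]}

```bash
mkdir -p pics; cat > h.py <<'E'
import numpy as np, cv2
from plant import r, snapshot
from scipy.spatial.transform import Rotation as R
def pts(s):
    h,w=s["depth"].shape
    u,v=np.meshgrid(np.arange(w),np.arange(h))
    n=cv2.undistortPoints(np.stack([u,v],-1).reshape(-1,1,2).astype(np.float64),np.array(s["mtx"],float),np.array(s["dist"],float)).reshape(h,w,2)
    d=s["depth"]
    c=np.stack([n[...,0]*d,-n[...,1]*d,-d],-1)
    o=np.array(s["orientation"],float)
    M=R.from_quat(o).as_matrix() if o.size==4 else o.reshape(3,3)
    return c@M.T+np.array(s["eye"])
def save(s,name): cv2.imwrite(name,s["color"][...,::-1])
E
python3 - <<'E'
from h import *
for n in("top","side"):
    s=snapshot(n); save(s,f"pics/{n}0.png"); np.save(n+"0.npy",s,allow_pickle=True); print(n,s["eye"],s["orientation"],s["dist"])
st=r.get_state();print(st["clock"],st["tool_pos"],st["eef_rot"],st["contact_force"],st["opening"])
E
```

```text
top [ 0.39886699 -0.05237315  0.88742505] [ 0.08655897 -0.08190143 -0.69207201  0.71192417] [0.00744318 0.         0.         0.         0.        ]
side [0.45226046 0.69333943 0.57662357] [-0.04449654  0.45891068  0.88525594 -0.06117974] [-0.11854967  0.          0.          0.          0.        ]
0.1 [0.14050435 0.60871859 0.40400956] [ 1.13106129e-01  9.93582593e-01 -7.95987853e-04 -1.97802397e-05] [ 0.39334974 -0.00883983 -0.11795654] 0.9973059937608321
```

View pics/top0.png

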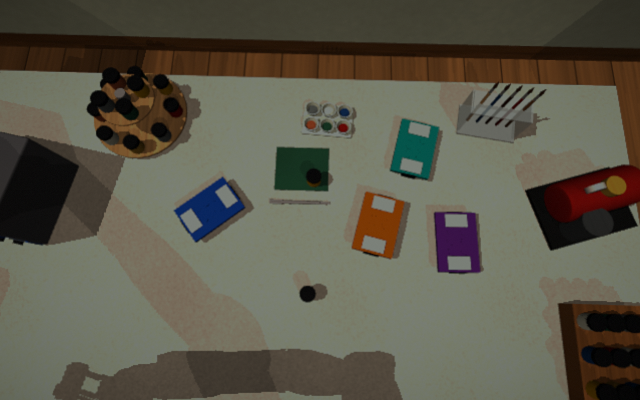

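View pics/side0.png

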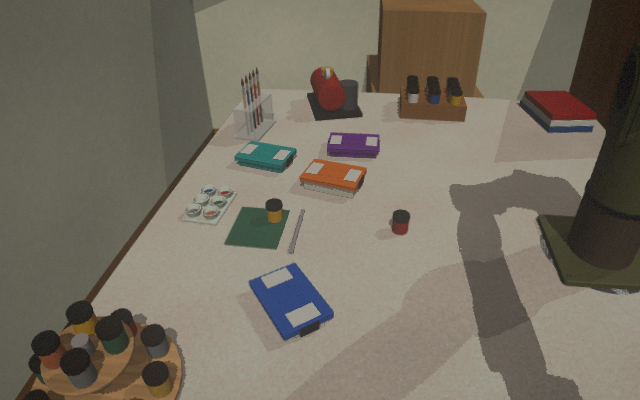

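The top view shows the orange cover at about (380,225), with pads near (384,205) and (373,243). The blue palette is well clear at (210,208). In the side view the orange cover is at (333,177).

```bash
cat >> h.py <<'E'
def pads(s,box):
    P=pts(s); hsv=cv2.cvtColor(s["color"],cv2.COLOR_RGB2HSV)
    x0,x1,y0,y1=box
    sub=np.zeros(hsv.shape[:2],np.uint8); sub[y0:y1,x0:x1]=1
    og=((hsv[...,0]>4)&(hsv[...,0]<18)&(hsv[...,1]>170)&(hsv[...,2]>90)&(sub>0)).astype(np.uint8)
    c=max(cv2.findContours(og,cv2.RETR_EXTERNAL,cv2.CHAIN_APPROX_NONE)[0],key=cv2.contourArea)
    f=np.zeros_like(og); cv2.drawContours(f,[cv2.convexHull(c)],-1,1,-1)
    f=cv2.erode(f,np.ones((3,3)))
    w=((f>0)&(hsv[...,1]<80)&(hsv[...,2]>120)).astype(np.uint8)
    n,l,st,ce=cv2.connectedComponentsWithStats(w)
    out=[]
    for i in range(1,n):
        if st[i,4]>40:
            m=cv2.erode((l==i).astype(np.uint8),np.ones((3,3)))>0
            m&=s["depth"]>0
            out.append((ce[i].round(1),st[i,4],P[l==i].mean(0).round(4),np.median(P[m],0).round(4)))
    mo=(og>0)&(s["depth"]>0)
    return out,P[mo].mean(0).round(4)
def ray(s,uv,z):
    n=cv2.undistortPoints(np.array([[uv]],float),np.array(s["mtx"],float),np.array(s["dist"],float)).ravel()
    d=R.from_quat(s["orientation"]).as_matrix()@np.array([n[0],-n[1],-1]); e=np.array(s["eye"])
    return e+d*(z-e[2])/d[2]
E
python3 - <<'E'
from h import *
for n,b in(("top",(335,425,175,275)),("side",(290,380,150,205))):
    s=np.load(n+"0.npy",allow_pickle=True).item()
    o,m=pads(s,b); print(n,m)
    for a in o: print(a, ray(s,a[0],.039).round(4))
    P=pts(s); uv=(330,310) if n=="top" else (380,260); print("table",P[uv[1],uv[0]])
E
```

```text
top [ 0.5594 -0.1806  0.0373]
(array([382.9, 203.6]), np.int32(242), array([ 0.6055, -0.1902,  0.0495]), array([ 0.6079, -0.1923,  0.0391])) [ 0.6081 -0.192   0.039 ]
(array([373.2, 244. ]), np.int32(262), array([ 0.5137, -0.1682,  0.0464]), array([ 0.5146, -0.1689,  0.0398])) [ 0.5148 -0.1694  0.039 ]
table [ 0.36920187 -0.07718783  0.00111668]
side [ 0.5603 -0.1707  0.0374]
(array([314.4, 167.9]), np.int32(131), array([ 0.6065, -0.183 ,  0.0434]), array([ 0.607 , -0.1894,  0.0395])) [ 0.6077 -0.19    0.039 ]
(array([352.3, 174.8]), np.int32(149), array([ 0.5148, -0.1677,  0.0399]), array([ 0.5148, -0.1669,  0.0397])) [ 0.515  -0.1691  0.039 ]
table [0.43993343 0.07071969 0.00047546]
```

Emit:
{"method": "move_arm", "body": {"rows": [[-0.035,-0.018,0,0,0],[-0.035,-0.018,0,0,0],[-0.035,-0.018,0,0,0],[-0.035,-0.018,0,0,0],[-0.035,-0.018,0,0,0],[-0.035,-0.018,0,0,0],[-0.035,-0.018,0,0,0],[-0.035,-0.018,0,0,0],[-0.035,-0.018,0,0,0],[-0.035,-0.018,0,0,0]], "newtons": 10}}

```text
clock: 0.93
tool_pos: [0.4422, 0.3533, 0.4045]
eef_rot: [0.113, 0.994, -0.0, -0.0]
contact_force: [0.2, -0.8, 0.4]
opening: 0.268
finger_force: 0.0
```

Emit:
{"method": "move_arm", "body": {"rows": [[-0.0125,-0.033,0,0,0],[-0.0125,-0.033,0,0,0],[-0.0125,-0.033,0,0,0],[-0.0125,-0.033,0,0,0],[-0.0125,-0.033,0,0,0],[-0.0125,-0.033,0,0,0],[-0.0125,-0.033,0,0,0],[-0.0125,-0.033,0,0,0],[-0.0125,-0.033,0,0,0],[-0.0125,-0.033,0,0,0]]}}

```text
clock: 1.77
tool_pos: [0.4885, 0.0035, 0.4045]
eef_rot: [0.113, 0.994, -0.0, -0.0]
contact_force: [0.7, 0.4, 0.4]
opening: 0.006
finger_force: 0.0
```

```bash
python3 -c "
from h import *
print(r.get_state()['q'])"
```

```text
[ 0.08578303  0.52205726 -0.28738915  1.96427315  0.22485835  0.68619971
  1.00388339]
```

Emit:
{"method": "move_arm", "body": {"rows": [[-0.0129,-0.0324,0,0,0],[-0.0129,-0.0324,0,0,0],[-0.0129,-0.0324,0,0,0],[-0.0129,-0.0324,0,0,0],[-0.0129,-0.0324,0,0,0],[0,0,0.035,0,0],[0,0,0.035,0,0],[0,0,0.035,0,0],[0,0,0.035,0,0],[0,0,0.03,0,0]]}}

```text
clock: 2.6
tool_pos: [0.5145, -0.1671, 0.2324]
eef_rot: [0.113, 0.994, 0.0, -0.001]
contact_force: [0.7, 1.0, 0.4]
opening: 0.005
finger_force: 0.0
```

```bash
python3 - <<'E'
from h import *
s=snapshot("side"); cv2.imwrite("pics/s1.png",cv2.resize(s["color"][100:240,240:440,::-1],None,fx=4,fy=4)); st=r.get_state(); print(st["q"],st["contact_force"],st["tool_pos"])
E
```

```text
[ 0.33132442  0.86235052 -0.17306064  1.94568424  0.36454574  0.37338681
  1.21999732] [-0.04337908  0.89024922 -3.47285383] [ 0.51299514 -0.16634848  0.22775262]
```

View pics/s1.png

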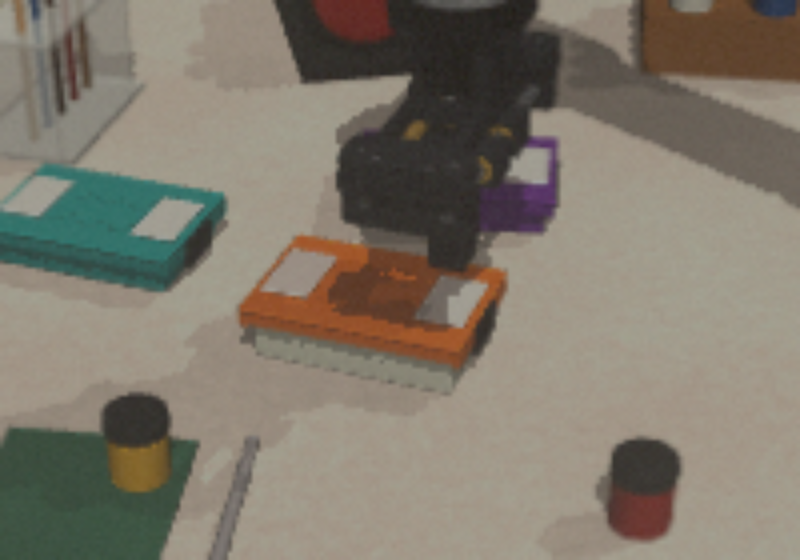

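Emit:
{"method": "move_arm", "body": {"rows": [[0,0,0.005,0,0],[0,0,0.005,0,0],[0,0,0,0,0],[0,0,0,0,0],[0,0,0,0,0],[0,0,0,0,0]]}}

```text
clock: 3.15
tool_pos: [0.5155, -0.1673, 0.226]
eef_rot: [0.113, 0.994, -0.0, 0.001]
contact_force: [-0.6, 0.4, 0.0]
opening: 0.011
finger_force: 0.0
```

Emit:
{"method": "move_arm", "body": {"rows": [[0,0,0.005,0,0],[0,0,0.005,0,0],[0,0,0.004,0,0],[0,0,0.002,0,0],[0,0,0.002,0,0],[0,0,0.002,0,0],[0,0,0.002,0,0],[0,0,0.001,0,0],[0,0,0,0,0],[0,0,0,0,0]]}}

```text
clock: 3.98
tool_pos: [0.5146, -0.1669, 0.202]
eef_rot: [0.113, 0.994, -0.0, -0.001]
contact_force: [-1.8, 0.3, 5.4]
opening: 0.006
finger_force: 3.0
```

Emit:
{"method": "move_arm", "body": {"rows": [[0,0,0.001,0,0],[0,0,0.001,0,0],[0,0,0.001,0,0],[0,0,0.001,0,0],[0,0,0,0,0],[0,0,0,0,0]]}}

```text
clock: 4.48
tool_pos: [0.5145, -0.1668, 0.1986]
eef_rot: [0.113, 0.994, -0.0, -0.001]
contact_force: [-2.8, 1.8, 12.7]
opening: 0.003
finger_force: 6.1
```

Emit:
{"method": "move_arm", "body": {"rows": [[0,0,0.001,0,0],[0,0,0.001,0,0],[0,0,0,0,0],[0,0,0,0,0]]}}

```text
clock: 4.82
tool_pos: [0.5144, -0.1667, 0.1977]
eef_rot: [0.113, 0.994, -0.0, -0.0]
contact_force: [-5.5, 2.5, 22.8]
opening: 0.003
finger_force: 11.4
```

Emit:
{"method": "move_arm", "body": {"rows": [[0,0,-0.01,0,0],[0,0,-0.02,0,0],[-0.024,-0.0006,0,0,0],[-0.024,-0.0006,0,0,0],[-0.024,-0.0006,0,0,0],[-0.0245,-0.0006,0,0,0],[0,0,0,0,0],[0,0,0,0,0],[0,0,0,0,0]]}}

```text
clock: 5.57
tool_pos: [0.6076, -0.1909, 0.2252]
eef_rot: [0.113, 0.994, 0.0, -0.001]
contact_force: [-0.5, 0.0, 0.3]
opening: 0.008
finger_force: 0.0
```

```bash
python3 - <<'E'
from h import *
s=snapshot("side"); cv2.imwrite("pics/s2.png",cv2.resize(s["color"][100:240,240:440,::-1],None,fx=4,fy=4)); st=r.get_state(); print(st["q"],st["contact_force"],st["tool_pos"])
E
```

```text
[ 0.35525781  0.9456877  -0.22799998  1.64372276  0.33427325  0.59333953
  1.28378161] [-0.64132784 -0.17204161 -0.17403088] [ 0.60736667 -0.19085478  0.22526436]
```

View pics/s2.png

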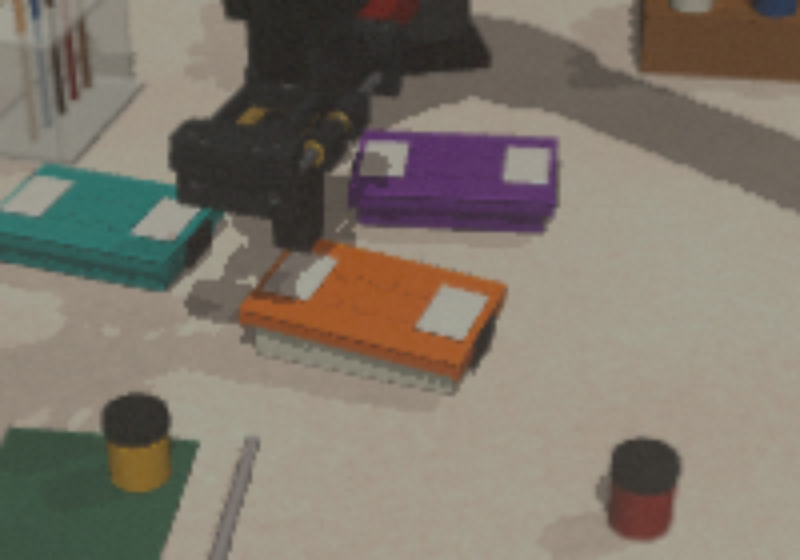

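The near end is down: the cover tilts towards the right pad at crop (452,312). The fingertip at (297,245) is above the far pad at (300,275).

Emit:
{"method": "move_arm", "body": {"rows": [[0,0,0.005,0,0],[0,0,0.005,0,0],[0,0,0.004,0,0],[0,0,0.002,0,0],[0,0,0.002,0,0],[0,0,0.002,0,0],[0,0,0.001,0,0],[0,0,0.001,0,0],[0,0,0,0,0],[0,0,0,0,0]]}}

```text
clock: 6.45
tool_pos: [0.6086, -0.1911, 0.2044]
eef_rot: [0.113, 0.994, -0.0, 0.0]
contact_force: [-0.8, 0.5, 4.7]
opening: 0.007
finger_force: 2.6
```

Emit:
{"method": "move_arm", "body": {"rows": [[0,0,0.001,0,0],[0,0,0.001,0,0],[0,0,0.001,0,0],[0,0,0.001,0,0],[0,0,0,0,0],[0,0,0,0,0]]}}

```text
clock: 6.95
tool_pos: [0.6088, -0.1911, 0.2006]
eef_rot: [0.113, 0.994, -0.0, 0.0]
contact_force: [-1.8, 0.9, 6.2]
opening: 0.005
finger_force: 3.2
```

Emit:
{"method": "move_arm", "body": {"rows": [[0,0,0.001,0,0],[0,0,0.001,0,0],[0,0,0.001,0,0],[0,0,0.001,0,0],[0,0,0,0,0],[0,0,0,0,0]]}}

```text
clock: 7.45
tool_pos: [0.609, -0.1911, 0.1976]
eef_rot: [0.113, 0.994, -0.0, 0.001]
contact_force: [-2.4, 0.6, 13.4]
opening: 0.006
finger_force: 6.5
```

Emit:
{"method": "move_arm", "body": {"rows": [[0,0,0.001,0,0],[0,0,0.001,0,0],[0,0,0,0,0],[0,0,0,0,0]]}}

```text
clock: 7.78
tool_pos: [0.609, -0.191, 0.1968]
eef_rot: [0.113, 0.994, -0.0, 0.001]
contact_force: [-5.0, 1.9, 23.0]
opening: 0.007
finger_force: 11.0
```

Both ends have reached a hard stop. I'll re-touch the first end in case it lifted while I pressed the second.

Emit:
{"method": "move_arm", "body": {"rows": [[0,0,-0.01,0,0],[0,0,-0.02,0,0],[0.024,0.0006,0,0,0],[0.024,0.0006,0,0,0],[0.024,0.0006,0,0,0],[0.0245,0.0006,0,0,0],[0,0,0.01,0,0],[0,0,0.01,0,0],[0,0,0.004,0,0],[0,0,0,0,0]]}}

```text
clock: 8.62
tool_pos: [0.516, -0.1671, 0.1984]
eef_rot: [0.113, 0.994, 0.0, -0.0]
contact_force: [0.6, 0.5, -0.5]
opening: 0.008
finger_force: 0.0
```

Emit:
{"method": "move_arm", "body": {"rows": [[0,0,0.001,0,0],[0,0,0.001,0,0],[0,0,0.001,0,0],[0,0,0.001,0,0],[0,0,0,0,0],[0,0,0,0,0]]}}

```text
clock: 9.12
tool_pos: [0.5158, -0.1671, 0.1974]
eef_rot: [0.113, 0.994, -0.0, 0.001]
contact_force: [-2.1, 0.5, 13.2]
opening: 0.01
finger_force: 6.8
```

Emit:
{"method": "move_arm", "body": {"rows": [[0,0,0.001,0,0],[0,0,0,0,0],[0,0,-0.01,0,0],[0,0,-0.03,0,0],[0,0,-0.035,0,0],[0,0,-0.035,0,0],[0,0,-0.035,0,0],[0,0.03,-0.02,0,0],[0,0.035,0,0,0],[0,0.035,0,0,0]]}}

```text
clock: 9.95
tool_pos: [0.5383, -0.0696, 0.362]
eef_rot: [0.115, 0.993, 0.0, 0.002]
contact_force: [-0.0, -0.3, -0.6]
opening: 0.002
finger_force: 0.0
```

Emit:
{"method": "move_arm", "body": {"rows": [[0.01,0.035,0,0,0],[0.01,0.035,0,0,0],[0.01,0.035,0,0,0],[0.01,0.035,0,0,0],[0.01,0.035,0,0,0],[0.01,0.03,0,0,0],[0,0,0,0,0],[0,0,0,0,0],[0,0,0,0,0]]}}

```text
clock: 10.7
tool_pos: [0.5253, 0.1429, 0.3598]
eef_rot: [0.113, 0.994, -0.0, 0.0]
contact_force: [1.1, -0.8, 0.2]
opening: 0.007
finger_force: 0.0
```

```bash
python3 - <<'E'
from h import *
s=snapshot("side"); cv2.imwrite("pics/s3.png",cv2.resize(s["color"][100:240,240:440,::-1],None,fx=4,fy=4))
for n,b in(("top",(335,425,175,275)),("side",(290,380,150,205))):
    s=snapshot(n)
    try:
        o,m=pads(s,b); print(n,m,o)
    except Exception as e: print(n,e)
E
```

```text
top [ 0.5594 -0.1799  0.0291] [(array([382.4, 204.5]), np.int32(228), array([ 0.6079, -0.1922,  0.0314]), array([ 0.608 , -0.1915,  0.0315])), (array([372.8, 244.6]), np.int32(295), array([ 0.5138, -0.1687,  0.0373]), array([ 0.5146, -0.1699,  0.0314]))]
side [ 0.5167 -0.1597  0.029 ] [(array([352.3, 177.9]), np.int32(146), array([ 0.5145, -0.1673,  0.0316]), array([ 0.5145, -0.167 ,  0.0317]))]
```

View pics/s3.png

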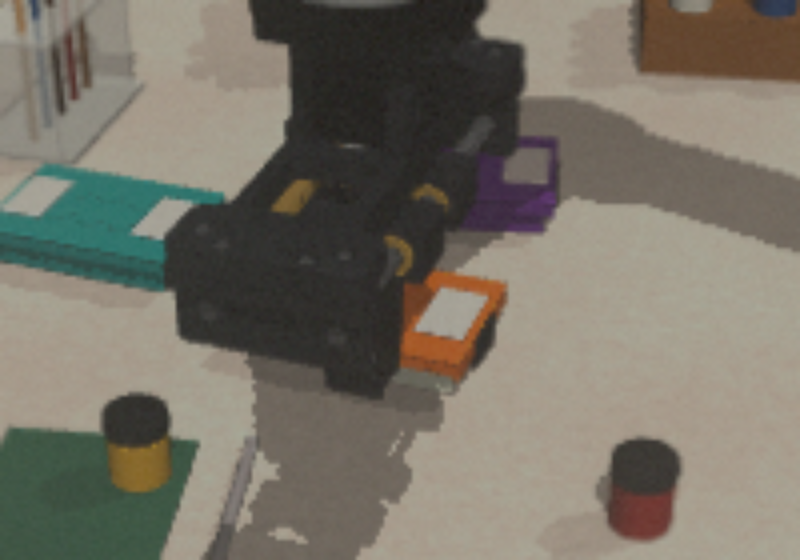

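The gripper hides the left part of the cover here, but the visible right end, with its pad at crop (452,312), sits low. Depth puts both pads at 31.5 mm, equal within error to the 32 mm home height, and the arm is clear.

```bash
python3 -c "
from plant import r
print(r.finish_job())"
```

```text
the job is handed in; nothing more can be done
None
```

The orange cover is pressed home at both ends: each stopped hard at about 23 N, and both pads measure about 31.5 mm above the shelf, against 32 mm when home. The blue palette was not touched, and I handed the job in with the arm clear at about 11 s; the judge returned no verdict.

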